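# Store the good cells, hold the damaged one in the tongs

## Robot

A 7-joint arm with a two-finger parallel gripper is mounted at the origin on the work surface. World frame = base frame: x ahead of the robot, y to its left, z up, the work surface at z = 0. Lengths are in m, angles in degrees, forces in N, time in s.
With the tool pointing down it reaches from about 0.425 to 0.875 m from the base axis. Payload 4.7 kg.
Tool frame: the origin (TCP) lies on the centre line of the jaws, within the pads' length; the fingertips stand 8 mm ahead of it and the grasp point (between the pads) lies 11 mm behind it; z points along the fingers, y is the direction in which the jaws open and shut (so a half turn about z gives the same grasp; the last joint's range is limited). The gripper opens to 87 mm and grips with 3 to 60 N. Pads are 19 mm wide; open, the fingers measure 117 mm over their backs; the gripper's body (75 mm by 190 mm) begins 51 mm behind the grasp point.
Start: joints at [72.886, 18.392, -4.016, 83.108, 1.295, 78.541, -3.26], TCP at [0.2, -0.618, 0.231] pointing down, gripper open.
Joint ranges: [-163.93, 163.93], [-17.29, 119.83], [-79.2, 71.16], [3.27, 140.29], [-89.18, 269.18], [5.43, 117.66], [-154.24, 154.24]. Speed limits (degrees/s): [147.25, 147.25, 180, 180, 180, 180, 180].

## Interface

Orientations are given as [roll, pitch, yaw] about the fixed x, y, z axes, in that order (R = Rz(yaw) Ry(pitch) Rx(roll)).
In Python, from cell import status, vision, workorder gives the robot as it stands.
- The arm moves only by the tool step_arm, never from a script. Its argument "series" is a list of rows, each an object of numbers: "ax", "ay", "az": the turn, a rotation vector about the world's x, y, z in degrees; "x", "y", "z": the shift along the world's x, y, z in m; "claw": the opening in per cent of the stroke, from 0 (shut) to 100 (fully open). In form: [{"ax": .., "ay": .., "az": .., "x": .., "y": .., "z": .., "claw": ..}, ...]. A call has 1 to 12 rows; each row is the pose to reach, as a shift and turn from the pose commanded when the call began; what a row does not reach only later rows make up. A row lasts 1/10 s, in which the tool goes at most 50 mm and 8.59 degrees, less where a joint would pass 70% of its speed; a pose out of reach is approached as far as the arm can. A call with a gripper value outside its range is refused whole. The fingers move at their own pace and stop on an object; "squeeze" is the grip in N (left out, the last holds). Time passes only in rows, so rows that repeat a pose let the fingers close. It gives the time, the measured TCP pose, the force and the opening at its end, in the units of the state.
- status.get_obs(): the state, without advancing time (a new reading comes with each control period).
- vision.read_camera(name): name is "scene" or "top"; returns the picture (480x640x3 uint8, red, green, blue); there is no depth.
- vision.camera_params(name): a dict with "fovy" (degrees; the focal length in pixels is half the picture's height over the tangent of half this angle, whatever the lens; pixels are square), "cx", "cy" (the principal point, pixels), "eye" and "orientation" of the camera in the world. Camera axes: x right, y down, z forward; pixel columns grow to the right and rows downward; lengths in m; the calibration is good to about 2 mm. A picture is of the moment at which its call begins. camera_params takes no time and is no camera call.
- workorder.sign_off(): hands the job in, once; it reports no verdict.
The state is a dict: "time_s": time; "qpos": joint angles; "joint_velocities": joint speeds; "effort": joint torques, N m; "tool_pos": TCP position; "tool_rot": TCP orientation; "force": force on the tool from outside, world axes, zero at the start; "wrist_torque": the same for the moment, N m; "grip_width": finger opening in m.
Only numpy, scipy, OpenCV 4.12 (cv2) and the standard library are available. Lean on these libraries where they do the work, as an engineer would, in place of code of your own. Each camera call takes 0.05 s, during which the arm holds its last target.

## Task

Stand the blue cell in pocket 1 (one dot) of the wooden storage block, let go of it, and then stand the green cell in pocket 2 (two dots) and let go, both upright and fully down. Then pick up the yellow-gripped tongs from their stand, close them on the damaged orange cell in the steel tray, without the gripper itself ever touching that cell, and lift it about 10 cm straight up; finish while still holding it up in the tongs, still. Leave the multimeter, the screwdriver and the copper spool where they are.

Things in the scene. Friction and masses are not known exactly. Their poses are not given: they have to be found in the camera images.
- blue_cell_center (a point): Blue cell, 26 mm diameter, 65 mm tall (the top 2 mm is a small steel nub 10 mm across), upright, about 90 g; this point is at its centre, half-way up, z axis along the cell. Loose, stands on the bench.
- green_cell_center (a point): Green cell, 26 mm diameter, 65 mm tall (the top 2 mm is a small steel nub 10 mm across), upright, about 90 g; this point is at its centre, half-way up, z axis along the cell. Loose, stands on the bench.
- orange_cell_center (a point): Orange (damaged, black scorch band low down) cell, 26 mm diameter, 65 mm tall (the top 2 mm is a small steel nub 10 mm across), upright, about 90 g; this point is at its centre, half-way up, z axis along the cell. Loose, stands near the middle of the steel tray, its foot 3 mm above the bench.
- pocket1 (a point): pocket 1 of the storage block (one black dot). Point at the centre of its round mouth, level with the block's top, 30 mm above the bench; axes are the block's. Pocket 33 mm across with a 3 mm chamfer, 24 mm deep: a seated cell's centre is 8.5 mm above this point, its top 41 mm above
- pocket2 (a point): pocket 2 of the storage block (two black dots). Point at the centre of its round mouth, level with the block's top, 30 mm above the bench; axes are the block's. Pocket 33 mm across with a 3 mm chamfer, 24 mm deep: a seated cell's centre is 8.5 mm above this point, its top 41 mm above
- block: Fixed pale wooden storage block, 80 (x) x 160 (y) x 30 mm, origin at the centre of its underside; x across the row of pockets, y along it. Pockets 1, 2, 3 lie 50 mm apart at y = +50, 0, -50 mm, x = +6 mm; their dots lie beside them on the -x side. Pocket 3 stays empty.
- tongs_grip (a point): Loose tongs, 230 mm long, 86 g, level on their stand, arms side by side; x axis towards the jaws, y from right arm to left, z up. Point midway between the two upright yellow grip plates, 85 mm ahead of the pivot, near the centre of mass, 45 mm above the bench. Plates 66 mm long, 24 mm tall, 55 mm apart over their outer faces when open. Nothing higher than 6 mm is under or beside them.
- tong_left (a joint): Turn of the left arm about the upright pivot at the tongs' back, rad; the right arm mirrors it. 0 = open (plates 55 mm over all, jaws 59 mm apart), 0.10 = closed on a cell (38 mm, 26 mm), 0.15 = end stop. Squeezing the plates closes the jaws (6 N open, 9 N at the cell); they spring open. At 50 mm over the plates they can be carried with jaws about 48 mm apart. 20 to 60 N of grip suits.
- tongs_tip (a point): Midway between the jaws of the tongs, 105 mm ahead (x) of tongs_grip and at the same height, axes as there. Jaws: black rubber, slightly V-shaped, 28 mm tall, 31 mm long (15 mm to either side of this point along x).
- tray: Fixed dark steel tray, 110 x 110 mm, with a rim 9 mm high and a floor 3 mm thick; origin at the centre of its underside. The orange cell stands on it.
- stand: Fixed aluminium tongs stand: base plate 190 x 60 x 6 mm, a post under the pivot and, 146 mm ahead of it, a crossbar 92 mm long under the arms, top 39 mm above the bench, with a lug 6 mm high at each end: lift the tongs straight up 20 mm before moving sideways. Origin on the bench under the pivot, x axis towards the jaws.
- multimeter: Bystander: grey multimeter, 150 x 78 x 34 mm (its own x, y, z), origin at the centre of its underside. Leave it.
- screwdriver: Bystander: screwdriver lying on the bench beyond the tray, 160 mm long along its x axis. Leave it.
- spool: Bystander: copper spool, 60 mm diameter, 40 mm tall, origin at the centre of its underside. Leave it.
There are look-alikes about, which are no part of the job. Leave any purple look-alike of the stand alone. What is shaped like the part that bears tongs_grip but purple is not meant.

How it is judged (in metres and radians):
On the way, in this order (a step that is already met when the one before it is completed fails the run):
1. the blue cell is seated upright in pocket 1 and let go, the green one not yet seated in pocket 2 (horizontal distance between blue_cell_center and pocket1 below 0.006 m and z of blue_cell_center in the frame of pocket1 between 0.003 and 0.012 m and angle between blue_cell_center's own z axis and vertical below 0.15 rad and contact force between the fingers and blue_cell below 0.05 N and distance between green_cell_center and pocket2 above 0.02 m), for 0.1 s.
2. the green cell is seated upright in pocket 2 and let go, the blue one still in pocket 1 (horizontal distance between blue_cell_center and pocket1 below 0.006 m and z of blue_cell_center in the frame of pocket1 between 0.003 and 0.012 m and angle between each of blue_cell_center, green_cell_center's own z axis and vertical below 0.15 rad and horizontal distance between green_cell_center and pocket2 below 0.006 m and z of green_cell_center in the frame of pocket2 between 0.003 and 0.012 m and contact force between the fingers and green_cell below 0.05 N), for 0.1 s.
3. the tongs are gripped and lifted off their stand while the orange cell still stands in the tray (contact force between the fingers and tongs above 1 N and contact force between tongs and stand below 0.02 N and contact force between orange_cell and tray above 0.1 N), for 0.1 s.
At the end, for the whole second after the job is handed in: Blue cell in pocket 1, green in pocket 2 (within 6 mm of the axis, down to within 4 mm, tilt < 0.15 rad); orange cell's centre over 96 mm above the bench, within 35 mm of tongs_tip, clamped over 1 N, still, touching neither tray nor robot; gripper holds the tongs off their stand (horizontal distance between blue_cell_center and pocket1 below 0.006 m and z of blue_cell_center in the frame of pocket1 between 0.003 and 0.012 m and angle between each of blue_cell_center, green_cell_center's own z axis and vertical below 0.15 rad and horizontal distance between green_cell_center and pocket2 below 0.006 m and z of green_cell_center in the frame of pocket2 between 0.003 and 0.012 m and height (world z) of orange_cell_center above 0.096 m and distance between orange_cell_center and tongs_tip below 0.035 m and contact force between each of orange_cell, the fingers and tongs above 1 N and contact force between orange_cell and tray below 0.02 N and contact force between orange_cell and the arm below 0.05 N and contact force between orange_cell and the fingers below 0.05 N and contact force between tongs and stand below 0.02 N and linear speed of orange_cell below 0.03 m/s); the arm keeps its last pose, push and grip.
It fails at once if the gripper or arm touches the orange cell (contact force between any of the fingers, the arm and orange_cell above 0.3 N).
It fails at once if the multimeter, screwdriver or spool is moved by more than 30 mm (distance of any of multimeter, screwdriver, spool from where it was at the start of the episode above 0.03 m).
It also fails if it takes over 64 s, if anything falls off the work surface, if the arm or the gripper's body presses on something with over 40 N, if the wrist force passes 120 N, or if a joint passes its speed limit or range.

## Working session

There is one attempt and no reset: what is moved stays moved. The work goes in short steps, Python scripts to look and compute and a tool call to move; the robot and the scene stay as the last step left them, time stands still between calls to the robot, and variables do not carry over. Pictures are saved under pics/ and viewed, and the job is handed in when it is done.

Besides the shell and the picture viewer there is one more tool, called after ">>>" as name(argument=value, ...) on one line, values as JSON. step_arm: Moves the arm, as the interface text tells. Its arguments: {"type":"object","properties":{"series":{"type":"array"},"squeeze":{"type":"number"}},"required":["series"]}

```bash
mkdir -p pics; ls
python3 - <<'E'
from cell import status, vision
import cv2
print(status.get_obs())
for n in ("scene","top"):
    print(n,vision.camera_params(n))
    cv2.imwrite(f"pics/{n}0.png",vision.read_camera(n)[:,:,::-1])
E
```

```text
pics
{'time_s': 0.0, 'qpos': array([72.88617285, 18.43765966, -4.01676791, 83.17497239,  1.2957662 ,
       78.54003042, -3.25714942]), 'joint_velocities': array([-0.01585501,  0.10206281,  0.03330298, -0.05564008, -0.02568803,
       -0.00821892,  0.01851111]), 'effort': array([-5.96306927e-04, -4.91287279e+01, -4.04296154e-01, -3.12527132e+01,
       -6.40406460e-02,  4.37662506e-02,  1.70614076e-04]), 'tool_pos': array([ 0.19981212, -0.61796466,  0.22947692]), 'tool_rot': array([-1.79892628e+02,  6.09679708e-03,  1.79277608e+01]), 'force': array([-0.42469755,  0.07726131, -0.55454178]), 'wrist_torque': array([ 0.00107972,  0.00553595, -0.03063165]), 'grip_width': 0.08704217650271745}
scene {'fovy': 54.639081854614496, 'cx': 317.9676061948434, 'cy': 242.04682438573147, 'eye': array([0.92777699, 0.56483709, 0.73479877]), 'orientation': array([-133.2195312 ,    0.87277593,  149.87993775])}
top {'fovy': 46.338402855665066, 'cx': 328.3891287201956, 'cy': 231.72641197302448, 'eye': array([ 0.51732613, -0.02632207,  1.45665147]), 'orientation': array([-177.72317069,   -1.55507489,  -88.38767339])}
```

View pics/top0.png

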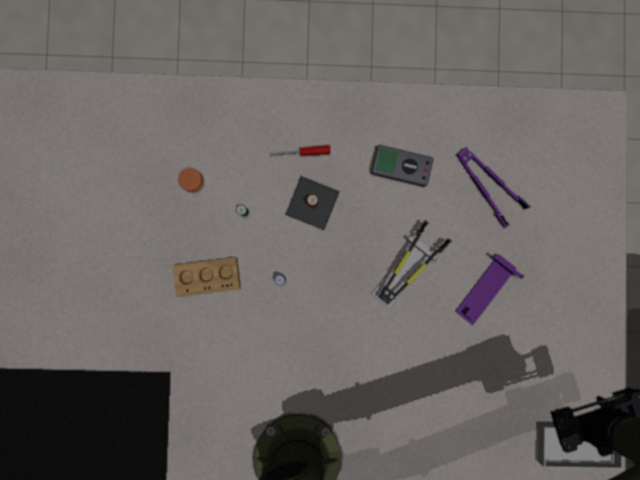

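View pics/scene0.png

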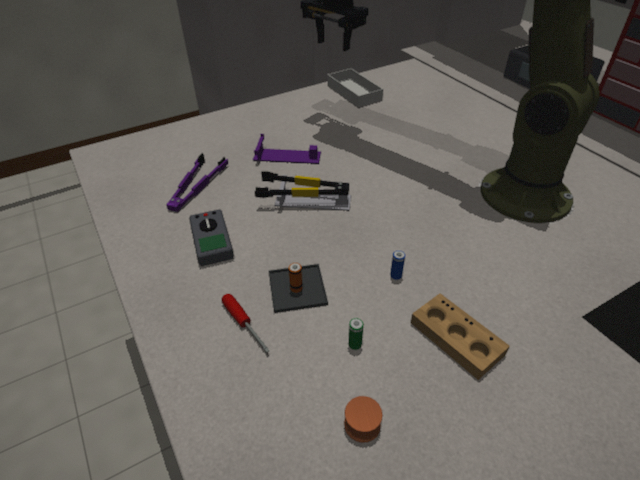

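```bash
cat > h.py <<'E'
import numpy as np, cv2
from scipy.spatial.transform import Rotation as R
from cell import status, vision
P={n:vision.camera_params(n) for n in("scene","top")}
def K(n): p=P[n]; f=240/np.tan(np.radians(p["fovy"]/2)); return f,p["cx"],p["cy"]
def M(n): return R.from_euler('xyz',P[n]["orientation"],degrees=True).as_matrix()
def ray(n,u,v):
    f,cx,cy=K(n); return P[n]["eye"],M(n)@np.array([(u-cx)/f,(v-cy)/f,1])
def onz(n,u,v,z):
    e,d=ray(n,u,v); return e+d*(z-e[2])/d[2]
def proj(n,p):
    f,cx,cy=K(n); c=M(n).T@(np.asarray(p)-P[n]["eye"]); return np.array([cx+f*c[0]/c[2],cy+f*c[1]/c[2]])
def tri(uv1,uv2):  # scene, top
    A=[];b=[]
    for n,uv in(("scene",uv1),("top",uv2)):
        e,d=ray(n,*uv); d=d/np.linalg.norm(d); Q=np.eye(3)-np.outer(d,d); A.append(Q);b.append(Q@e)
    x=np.linalg.lstsq(np.vstack(A),np.hstack(b),rcond=None)[0]
    return x,[np.linalg.norm(A[i]@x-b[i]) for i in(0,1)]
def crop(img,x0,y0,x1,y1,s,fn):
    c=img[y0:y1,x0:x1,::-1].astype(float); c=np.clip(c*1.6,0,255).astype(np.uint8)
    c=cv2.resize(c,None,fx=s,fy=s,interpolation=cv2.INTER_CUBIC); cv2.imwrite(fn,c)
E
python3 - <<'E'
from h import *
t=cv2.imread("pics/top0.png")[:,:,::-1]; s=cv2.imread("pics/scene0.png")[:,:,::-1]
crop(t,165,170,325,290+10,5,"pics/t1.png")
crop(t,360,200,480,320,5,"pics/t2.png")
crop(s,340,240,520,375,4.4,"pics/s1.png")
crop(s,245,160,365,320,3.7,"pics/s2.png")
for n in P: print(n,proj(n,[0,0,0]),proj(n,[.5,0,0]),proj(n,[.5,.2,0]))
E
```

```text
scene [524.44136296 193.85791899] [362.72760666 266.25852313] [421.66635542 331.15367663]
top [296.93940516 456.21629094] [302.8028632  260.42422067] [225.33289618 258.26663982]
```

View pics/t1.png

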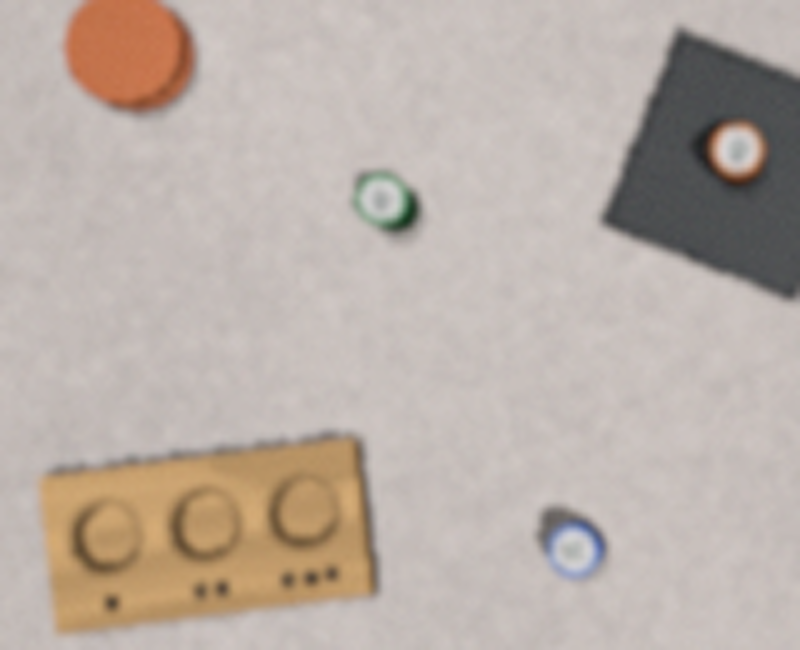

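View pics/t2.png

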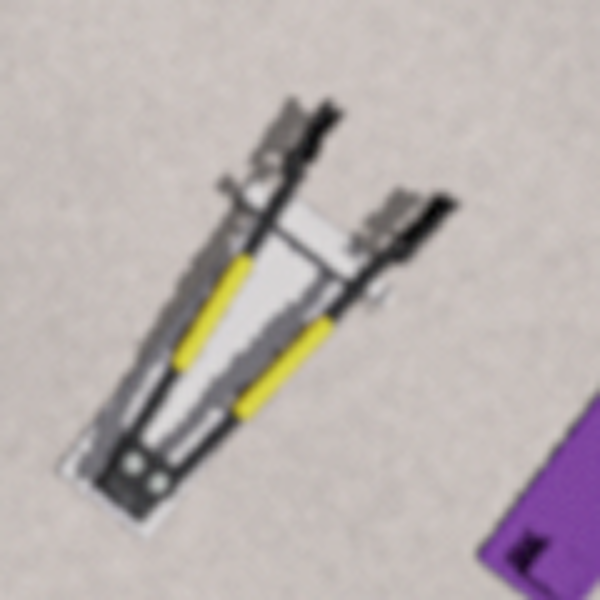

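View pics/s1.png

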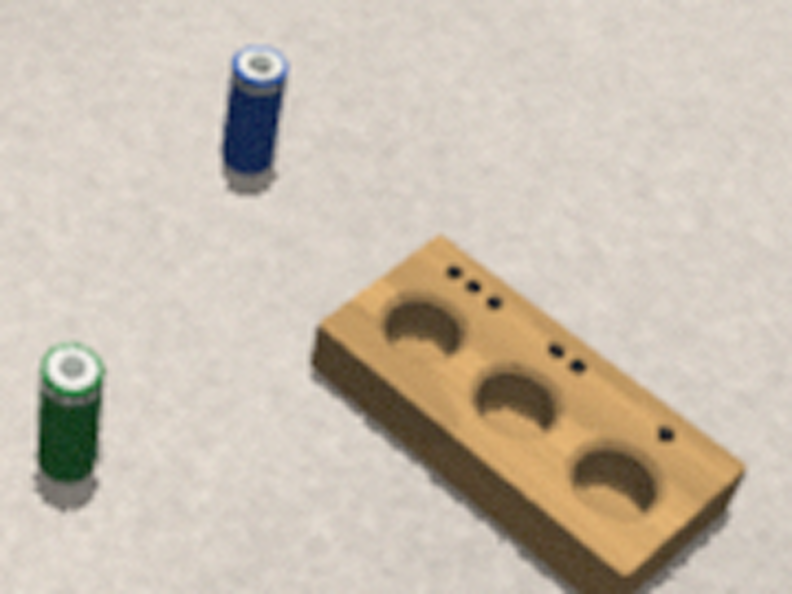

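View pics/s2.png

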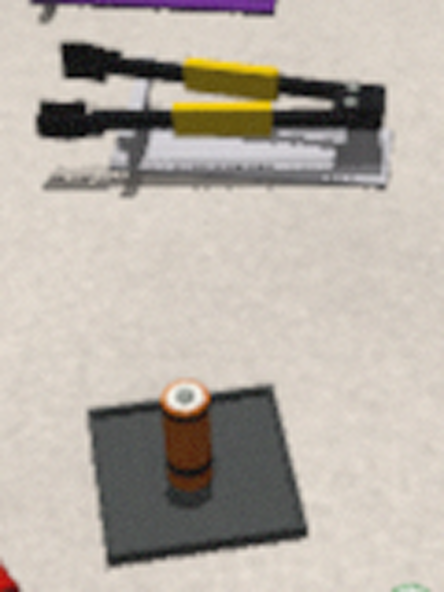

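```bash
cat > m.py <<'E'
from h import *
def cv(x,y,s,x0,y0): return ((x+.5)/s-.5+x0,(y+.5)/s-.5+y0)
t1=lambda x,y: cv(x,y,5,165,170)
t2=lambda x,y: cv(x,y,5,360,200)
s1=lambda x,y: cv(x,y,4.4,340,240)
s2=lambda x,y: cv(x,y,3.7,245,160)
E
python3 - <<'E'
from m import *
for n,s,t,z in(("blue",s1(260,65),t1(574,549),.0635),("green",s1(72,367),t1(382,201),.0635),("orange",s2(185,397),t1(738,150),.0665)):
    print(n,onz("scene",*s,z),onz("top",*t,z),tri(s,t))
C={"top":[t1(41,478),t1(357,438),t1(375,594),t1(58,632)],"scene":[s1(627,576),s1(317,327),s1(440,235),s1(744,466)]}
# order: (+x,+y),(+x,-y),(-x,-y),(-x,+y)
loc=np.array([[40,80],[40,-80],[-40,-80],[-40,80]])/1000
for n in C:
    w=np.array([onz(n,*c,.03)[:2] for c in C[n]])
    a=loc[:,0]+1j*loc[:,1]; b=w[:,0]+1j*w[:,1]; r=np.vdot(a,b-b.mean()); r/=abs(r)
    print(n,"c",b.mean(),"yaw",np.degrees(np.angle(r)),"res",np.abs(a*r+b.mean()-b)*1e3)
    for i,y in enumerate((.05,0,-.05)): q=(.006+1j*y)*r+b.mean(); print(" p",i+1,q)
pk=[(t1(107,535),s1(614,480)),(t1(206,522),s1(516,400)),(t1(305,510),s1(424,327))]
for t,s in pk: print(onz("top",*t,.03),onz("scene",*s,.03))
# tongs plates: top corners of outer/ends, plate top z=.057
L=[t2(179,366),t2(243,257)];Rr=[t2(243,413),t2(326,322)]
for p in L+Rr: print("plate end",onz("top",*p,.057))
c=sum(onz("top",*p,.057) for p in L+Rr)/4; print(c)
# scene plates top-edge corners
S=[s2(186,60),s2(278,69),s2(174,104),s2(271,104)]
for p in S: print("S plate", onz("scene",*p,.057))
print(sum(onz("scene",*p,.057) for p in S)/4)
E
```

```text
blue [0.45513327 0.05874246 0.0635    ] [0.45230026 0.05524931 0.0635    ] (array([0.45210137, 0.05549968, 0.05919676]), [np.float64(2.5324625167755424e-06), np.float64(2.532462517413114e-06)])
green [0.62567202 0.1583577  0.0635    ] [0.62185341 0.15571682 0.0635    ] (array([0.62285551, 0.1558881 , 0.05867789]), [np.float64(0.0007876233836645468), np.float64(0.0007876233836650591)])
orange [ 0.65572497 -0.01690598  0.0665    ] [ 0.65236271 -0.02000709  0.0665    ] (array([ 0.65338021, -0.02032544,  0.06212743]), [np.float64(0.0006801763992123497), np.float64(0.0006801763992116373)])
top c (0.45262511250115145+0.24173297470520047j) yaw 8.588009495416886 res [1.04682309 0.3219576  0.37704308 0.9939636 ]
 p 1 (0.45109141745141257+0.29206832788260856j)
 p 2 (0.45855783842048575+0.24262894522148926j)
 p 3 (0.46602425938955894+0.19318956256036995j)
scene c (0.4558329701551881+0.24614780196732364j) yaw 9.208211921942523 res [1.23263781 0.73101703 0.92875652 1.52769803]
 p 1 (0.45375451682343115+0.2964636049694393j)
 p 2 (0.4617556501948929+0.24710793797189903j)
 p 3 (0.46975678356635464+0.19775227097435882j)
[0.4514495  0.29238865 0.03      ] [0.45452303 0.29617071 0.03      ]
[0.45933605 0.24299711 0.03      ] [0.46133266 0.24666261 0.03      ]
[0.46673638 0.19347562 0.03      ] [0.46892734 0.19776863 0.03      ]
plate end [ 0.47623132 -0.23311754  0.057     ]
plate end [ 0.53158641 -0.26401177  0.057     ]
plate end [ 0.45366679 -0.26576234  0.057     ]
plate end [ 0.50023267 -0.30648054  0.057     ]
[ 0.4904293  -0.26734305  0.057     ]
S plate [ 0.5024297  -0.30449277  0.057     ]
S plate [ 0.45429092 -0.26292398  0.057     ]
S plate [ 0.53267611 -0.26452787  0.057     ]
S plate [ 0.47807046 -0.23133094  0.057     ]
[ 0.4918668  -0.26581889  0.057     ]
```

>>> step_arm(series=[{"x":0.03,"y":0.042,"z":0,"az":8,"claw":100},{"x":0.06,"y":0.084,"az":16},{"x":0.09,"y":0.126,"az":24},{"x":0.12,"y":0.168,"az":32},{"x":0.15,"y":0.21,"az":40},{"x":0.18,"y":0.25,"az":48},{"x":0.21,"y":0.29,"az":56},{"x":0.24,"y":0.335,"az":64},{"x":0.27,"y":0.38,"az":72},{"x":0.3,"y":0.42,"az":79},{"x":0.3,"y":0.46,"az":81},{"x":0.3,"y":0.49,"az":81}])

```text
invalid input
```

>>> step_arm(series=[{"ax":0,"ay":0,"az":8,"x":0.03,"y":0.042,"z":0,"claw":100},{"ax":0,"ay":0,"az":16,"x":0.06,"y":0.084,"z":0,"claw":100},{"ax":0,"ay":0,"az":24,"x":0.09,"y":0.126,"z":0,"claw":100},{"ax":0,"ay":0,"az":32,"x":0.12,"y":0.168,"z":0,"claw":100},{"ax":0,"ay":0,"az":40,"x":0.15,"y":0.21,"z":0,"claw":100},{"ax":0,"ay":0,"az":48,"x":0.18,"y":0.25,"z":0,"claw":100},{"ax":0,"ay":0,"az":56,"x":0.21,"y":0.29,"z":0,"claw":100},{"ax":0,"ay":0,"az":64,"x":0.24,"y":0.335,"z":0,"claw":100},{"ax":0,"ay":0,"az":72,"x":0.27,"y":0.38,"z":0,"claw":100},{"ax":0,"ay":0,"az":79,"x":0.3,"y":0.42,"z":0,"claw":100},{"ax":0,"ay":0,"az":81,"x":0.3,"y":0.46,"z":0,"claw":100},{"ax":0,"ay":0,"az":81,"x":0.3,"y":0.49,"z":0,"claw":100}])

```text
time_s: 1.3
tool_pos: [0.501, -0.124, 0.2302]
tool_rot: [180.0, -0.1, 99.2]
force: [0.6, 0.3, 0.0]
grip_width: 0.0866
```

>>> step_arm(series=[{"ax":0,"ay":0,"az":0,"x":-0.012,"y":0.045,"z":-0.01,"claw":100},{"ax":0,"ay":0,"az":0,"x":-0.023,"y":0.09,"z":-0.03,"claw":100},{"ax":0,"ay":0,"az":0,"x":-0.035,"y":0.135,"z":-0.05,"claw":100},{"ax":0,"ay":0,"az":0,"x":-0.046,"y":0.175,"z":-0.07,"claw":100},{"ax":0,"ay":0,"az":0,"x":-0.046,"y":0.185,"z":-0.1,"claw":100},{"ax":0,"ay":0,"az":0,"x":-0.046,"y":0.185,"z":-0.1,"claw":100},{"ax":0,"ay":0,"az":0,"x":-0.046,"y":0.185,"z":-0.1,"claw":100}])

```text
time_s: 2.0
tool_pos: [0.4538, 0.056, 0.1306]
tool_rot: [-179.9, -0.0, 98.9]
force: [1.4, -0.7, 0.5]
grip_width: 0.0873
```

Run:
```python
from h import *
o=status.get_obs();print(o['time_s'],o['tool_pos'],o['tool_rot'])
s=vision.read_camera("scene");t=vision.read_camera("top")
cv2.imwrite("pics/scene1.png",s[:,:,::-1]);cv2.imwrite("pics/top1.png",t[:,:,::-1])
crop(s,320,150,480,290,5,"pics/s3.png");crop(t,230,210,340,330,5,"pics/t3.png")
p=o['tool_pos'];a=np.radians(o['tool_rot'][2]-90)
for d in(-.058,-.0435,.0435,.058):
    q=p+np.array([np.cos(a)*d,np.sin(a)*d,-.008]);print(d,proj("scene",q),proj("top",q))
```

```text
2.0 [0.45377714 0.05596069 0.13059815] [-1.79938447e+02 -4.46632485e-03  9.89262851e+01]
-0.058 [421.49902023 219.52319635] [280.66072627 304.28998084]
-0.0435 [416.60859198 222.54796282] [279.89922426 298.18402446]
0.0435 [385.7604023  241.62779902] [275.34275435 261.64885314]
0.058 [380.35327654 244.97214676] [274.58542651 255.57636651]
```

View pics/s3.png

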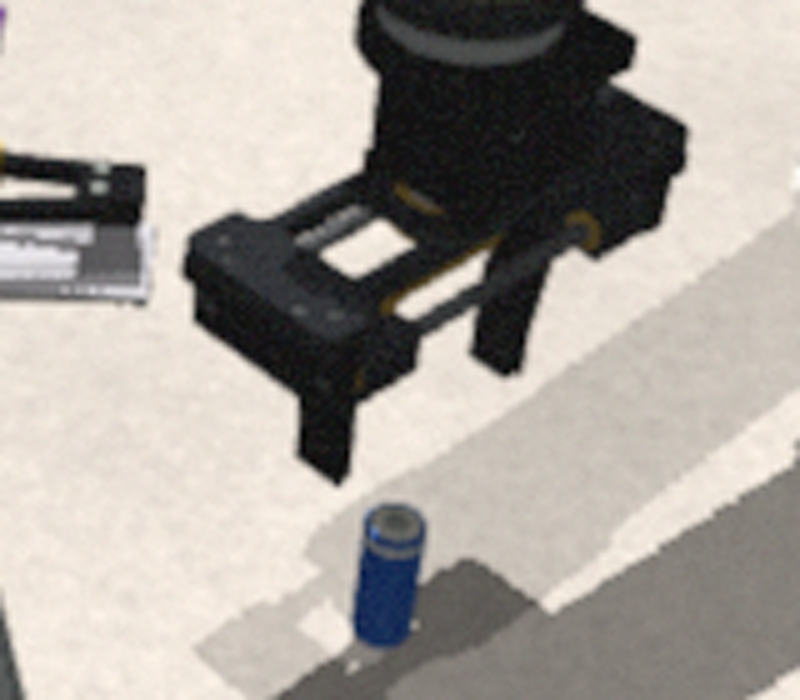

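View pics/t3.png

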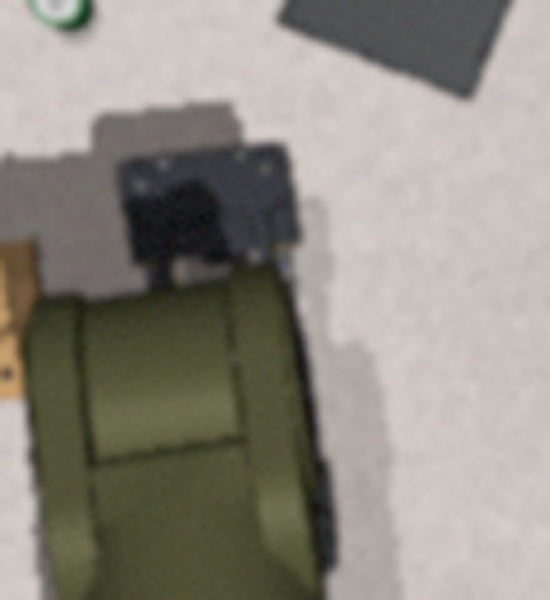

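Run:
```python
from m import *
f=lambda x,y: cv(x,y,5,320,150)
p=np.array([.45378,.05596,.1306]);a=np.radians(8.93)
for c,d in(((319,472.5),.058),((494.5,366),-.0435)):
    q=p+np.array([np.cos(a)*d,np.sin(a)*d,-.008]); print(onz("scene",*f(*c),q[2])-q)
```

```text
[-6.38640321e-03  1.02189844e-03 -5.55111512e-17]
[-2.74073778e-03  2.56067761e-03 -5.55111512e-17]
```

>>> step_arm(series=[{"ax":0,"ay":0,"az":0,"x":0,"y":0.0,"z":-0.04,"claw":100},{"ax":0,"ay":0,"az":0,"x":0,"y":0.0,"z":-0.075,"claw":100},{"ax":0,"ay":0,"az":0,"x":0,"y":0.0,"z":-0.093,"claw":100},{"ax":0,"ay":0,"az":0,"x":0,"y":0.0,"z":-0.093,"claw":60},{"ax":0,"ay":0,"az":0,"x":0,"y":0.0,"z":-0.093,"claw":45},{"ax":0,"ay":0,"az":0,"x":0,"y":0.0,"z":-0.093,"claw":35},{"ax":0,"ay":0,"az":0,"x":0,"y":0.0,"z":-0.093,"claw":20},{"ax":0,"ay":0,"az":0,"x":0,"y":0.0,"z":-0.093,"claw":10},{"ax":0,"ay":0,"az":0,"x":0,"y":0.0,"z":-0.093,"claw":10},{"ax":0,"ay":0,"az":0,"x":0,"y":0.0,"z":-0.093,"claw":10}], squeeze=20)

```text
time_s: 3.1
tool_pos: [0.4542, 0.0565, 0.0378]
tool_rot: [180.0, 0.0, 98.9]
force: [0.1, 0.5, 0.1]
grip_width: 0.039
```

>>> step_arm(series=[{"ax":0,"ay":0,"az":0,"x":0,"y":0.0,"z":0,"claw":10},{"ax":0,"ay":0,"az":0,"x":0,"y":0.0,"z":0,"claw":10},{"ax":0,"ay":0,"az":0,"x":0,"y":0.0,"z":0,"claw":10},{"ax":0,"ay":0,"az":0,"x":0,"y":0.0,"z":0,"claw":10}])

```text
time_s: 3.5
tool_pos: [0.4539, 0.0565, 0.0376]
tool_rot: [-180.0, 0.0, 98.9]
force: [0.5, 0.4, 0.4]
grip_width: 0.0255
```

>>> step_arm(series=[{"ax":0,"ay":0,"az":0,"x":0,"y":0.0,"z":0.03,"claw":10},{"ax":0,"ay":0,"az":0,"x":0,"y":0.0,"z":0.07,"claw":10},{"ax":0,"ay":0,"az":0,"x":0,"y":0.04,"z":0.08,"claw":10},{"ax":0,"ay":0,"az":0,"x":0,"y":0.08,"z":0.08,"claw":10},{"ax":0,"ay":0,"az":0,"x":0,"y":0.12,"z":0.08,"claw":10},{"ax":0,"ay":0,"az":0,"x":0,"y":0.16,"z":0.08,"claw":10},{"ax":0,"ay":0,"az":0,"x":0,"y":0.2,"z":0.08,"claw":10},{"ax":0,"ay":0,"az":0,"x":-0.0012,"y":0.225,"z":0.08,"claw":10},{"ax":0,"ay":0,"az":0,"x":-0.0012,"y":0.2377,"z":0.08,"claw":10},{"ax":0,"ay":0,"az":0,"x":-0.0012,"y":0.2377,"z":0.06,"claw":10},{"ax":0,"ay":0,"az":0,"x":-0.0012,"y":0.2377,"z":0.045,"claw":10},{"ax":0,"ay":0,"az":0,"x":-0.0012,"y":0.2377,"z":0.045,"claw":10}])

```text
time_s: 4.7
tool_pos: [0.4511, 0.2925, 0.0799]
tool_rot: [-179.7, 0.1, 98.9]
force: [0.2, 0.2, -1.7]
grip_width: 0.0252
```

Run:
```python
from h import *
o=status.get_obs();print(o['time_s'],o['tool_pos'],o['tool_rot'])
s=vision.read_camera("scene")
cv2.imwrite("pics/scene2.png",s[:,:,::-1])
crop(s,400,220,530,380,3.7,"pics/s4.png")
```

```text
4.7 [0.4511099  0.29250979 0.07992409] [-1.79713884e+02  1.03334464e-01  9.89097437e+01]
```

View pics/s4.png

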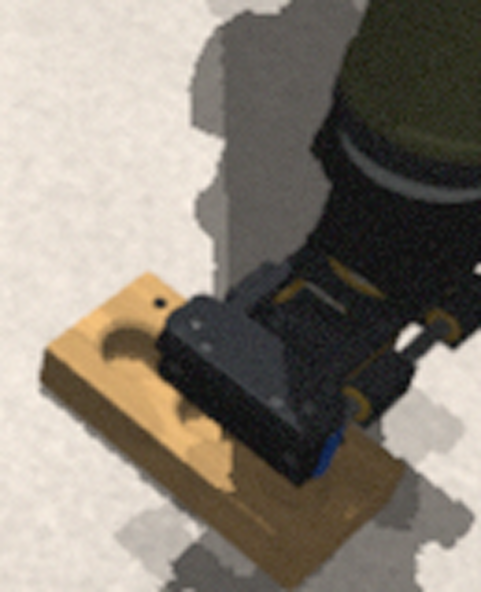

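>>> step_arm(series=[{"ax":0,"ay":0,"az":0,"x":0,"y":0.0,"z":0,"claw":10},{"ax":0,"ay":0,"az":0,"x":0,"y":0.0,"z":-0.01,"claw":10},{"ax":0,"ay":0,"az":0,"x":0,"y":0,"z":-0.02,"claw":10},{"ax":0,"ay":0,"az":0,"x":0,"y":0,"z":-0.02,"claw":10}])

```text
time_s: 5.15
tool_pos: [0.4519, 0.2932, 0.061]
tool_rot: [-179.9, 0.1, 98.9]
force: [-0.7, -0.7, -0.8]
grip_width: 0.0253
```

>>> step_arm(series=[{"ax":0,"ay":0,"az":0,"x":0,"y":0.0,"z":-0.008,"claw":10},{"ax":0,"ay":0,"az":0,"x":0,"y":0.0,"z":-0.017,"claw":10},{"ax":0,"ay":0,"az":0,"x":0,"y":0,"z":-0.017,"claw":10}])

```text
time_s: 5.45
tool_pos: [0.452, 0.2936, 0.0442]
tool_rot: [-179.9, 0.0, 98.9]
force: [1.0, 0.4, -1.4]
grip_width: 0.0255
```

>>> step_arm(series=[{"ax":0,"ay":0,"az":0,"x":0,"y":0.0,"z":0,"claw":100},{"ax":0,"ay":0,"az":0,"x":0,"y":0.0,"z":0,"claw":100},{"ax":0,"ay":0,"az":0,"x":0,"y":0,"z":0,"claw":100},{"ax":0,"ay":0,"az":0,"x":0,"y":0,"z":0,"claw":100},{"ax":0,"ay":0,"az":0,"x":0,"y":0,"z":0,"claw":100},{"ax":0,"ay":0,"az":0,"x":0,"y":0,"z":0.03,"claw":100},{"ax":0,"ay":0,"az":0,"x":0,"y":0,"z":0.07,"claw":100},{"ax":0,"ay":0,"az":0,"x":0.02,"y":-0.02,"z":0.1,"claw":100},{"ax":0,"ay":0,"az":0,"x":0.06,"y":-0.045,"z":0.1,"claw":100},{"ax":0,"ay":0,"az":0,"x":0.1,"y":-0.07,"z":0.1,"claw":100},{"ax":0,"ay":0,"az":0,"x":0.13,"y":-0.1,"z":0.1,"claw":100},{"ax":0,"ay":0,"az":0,"x":0.13,"y":-0.137,"z":0.1,"claw":100}])

```text
time_s: 6.65
tool_pos: [0.5863, 0.1558, 0.1454]
tool_rot: [179.9, -0.1, 98.8]
force: [0.2, 0.6, 0.1]
grip_width: 0.087
```

Run:
```python
from h import *
o=status.get_obs();print(o['time_s'],o['tool_pos'],o['tool_rot'],o['grip_width'])
s=vision.read_camera("scene")
cv2.imwrite("pics/scene3.png",s[:,:,::-1])
crop(s,300,220,530,390,3.4,"pics/s5.png")
```

```text
6.65 [0.58626262 0.15577582 0.14536041] [ 1.79881009e+02 -1.23254904e-01  9.88224774e+01] 0.08701835399723853
```

View pics/s5.png

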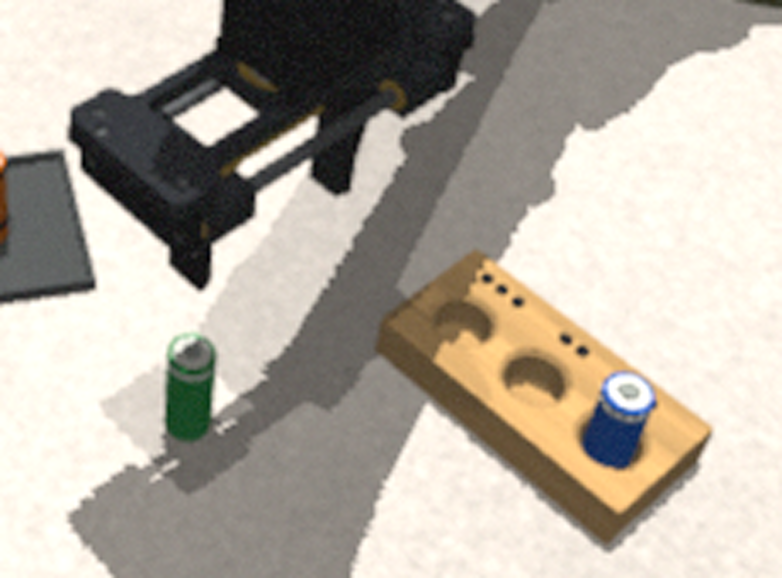

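>>> step_arm(series=[{"ax":0,"ay":0,"az":0,"x":0.041,"y":0.0,"z":0,"claw":100},{"ax":0,"ay":0,"az":0,"x":0.041,"y":0.0,"z":-0.02,"claw":100},{"ax":0,"ay":0,"az":0,"x":0.041,"y":0,"z":-0.06,"claw":100},{"ax":0,"ay":0,"az":0,"x":0.041,"y":0,"z":-0.09,"claw":100},{"ax":0,"ay":0,"az":0,"x":0.041,"y":0,"z":-0.106,"claw":100},{"ax":0,"ay":0,"az":0,"x":0.041,"y":0,"z":-0.106,"claw":100}])

```text
time_s: 7.3
tool_pos: [0.622, 0.1567, 0.0372]
tool_rot: [-179.7, 0.0, 98.9]
force: [0.0, -0.1, 0.1]
grip_width: 0.0873
```

>>> step_arm(series=[{"ax":0,"ay":0,"az":0,"x":0,"y":0.0,"z":0,"claw":10},{"ax":0,"ay":0,"az":0,"x":0,"y":0.0,"z":0,"claw":10},{"ax":0,"ay":0,"az":0,"x":0,"y":0,"z":0,"claw":10},{"ax":0,"ay":0,"az":0,"x":0,"y":0,"z":0,"claw":10},{"ax":0,"ay":0,"az":0,"x":0,"y":0,"z":0,"claw":10},{"ax":0,"ay":0,"az":0,"x":0,"y":0,"z":0,"claw":10},{"ax":0,"ay":0,"az":0,"x":0,"y":0,"z":0,"claw":10},{"ax":0,"ay":0,"az":0,"x":0,"y":0,"z":0,"claw":10},{"ax":0,"ay":0,"az":0,"x":0,"y":0,"z":0,"claw":10},{"ax":0,"ay":0,"az":0,"x":0,"y":0,"z":0,"claw":10}])

```text
time_s: 8.3
tool_pos: [0.6238, 0.1572, 0.0395]
tool_rot: [180.0, -0.0, 98.9]
force: [0.6, 0.7, -0.3]
grip_width: 0.0257
```

>>> step_arm(series=[{"ax":0,"ay":0,"az":0,"x":0,"y":0.0,"z":0.03,"claw":10},{"ax":0,"ay":0,"az":0,"x":0,"y":0.0,"z":0.07,"claw":10},{"ax":0,"ay":0,"az":0,"x":-0.03,"y":0.02,"z":0.09,"claw":10},{"ax":0,"ay":0,"az":0,"x":-0.07,"y":0.04,"z":0.09,"claw":10},{"ax":0,"ay":0,"az":0,"x":-0.11,"y":0.06,"z":0.09,"claw":10},{"ax":0,"ay":0,"az":0,"x":-0.14,"y":0.08,"z":0.09,"claw":10},{"ax":0,"ay":0,"az":0,"x":-0.1635,"y":0.088,"z":0.09,"claw":10},{"ax":0,"ay":0,"az":0,"x":-0.1635,"y":0.088,"z":0.07,"claw":10},{"ax":0,"ay":0,"az":0,"x":-0.1635,"y":0.088,"z":0.045,"claw":10},{"ax":0,"ay":0,"az":0,"x":-0.1635,"y":0.088,"z":0.04,"claw":10},{"ax":0,"ay":0,"az":0,"x":-0.1635,"y":0.088,"z":0.04,"claw":10},{"ax":0,"ay":0,"az":0,"x":-0.1635,"y":0.088,"z":0.04,"claw":10}])

```text
time_s: 9.5
tool_pos: [0.4608, 0.2456, 0.0804]
tool_rot: [179.9, -0.0, 98.9]
force: [0.3, -0.2, 0.4]
grip_width: 0.0256
```

>>> step_arm(series=[{"ax":0,"ay":0,"az":0,"x":0,"y":0.0,"z":-0.01,"claw":10},{"ax":0,"ay":0,"az":0,"x":0,"y":0.0,"z":-0.018,"claw":10},{"ax":0,"ay":0,"az":0,"x":0,"y":0,"z":-0.018,"claw":10}])

```text
time_s: 9.8
tool_pos: [0.4595, 0.2446, 0.0604]
tool_rot: [-179.9, 0.0, 98.9]
force: [0.1, 0.3, -1.0]
grip_width: 0.0253
```

>>> step_arm(series=[{"ax":0,"ay":0,"az":0,"x":0,"y":0.0,"z":-0.008,"claw":10},{"ax":0,"ay":0,"az":0,"x":0,"y":0.0,"z":-0.015,"claw":10},{"ax":0,"ay":0,"az":0,"x":0,"y":0,"z":-0.015,"claw":10},{"ax":0,"ay":0,"az":0,"x":0,"y":0,"z":-0.015,"claw":10}])

```text
time_s: 10.2
tool_pos: [0.46, 0.2452, 0.0463]
tool_rot: [-180.0, 0.0, 98.9]
force: [-0.4, 0.1, -1.4]
grip_width: 0.0253
```

>>> step_arm(series=[{"ax":0,"ay":0,"az":0,"x":0,"y":0.0,"z":0,"claw":100},{"ax":0,"ay":0,"az":0,"x":0,"y":0.0,"z":0,"claw":100},{"ax":0,"ay":0,"az":0,"x":0,"y":0,"z":0,"claw":100},{"ax":0,"ay":0,"az":0,"x":0,"y":0,"z":0,"claw":100},{"ax":0,"ay":0,"az":0,"x":0,"y":0,"z":0,"claw":100},{"ax":0,"ay":0,"az":0,"x":0,"y":0,"z":0.03,"claw":100},{"ax":0,"ay":0,"az":0,"x":0,"y":0,"z":0.07,"claw":100},{"ax":0,"ay":0,"az":0,"x":0,"y":-0.02,"z":0.11,"claw":100},{"ax":0,"ay":0,"az":8,"x":0,"y":-0.06,"z":0.13,"claw":100},{"ax":0,"ay":0,"az":16,"x":0,"y":-0.1,"z":0.14,"claw":100},{"ax":0,"ay":0,"az":24,"x":0.01,"y":-0.14,"z":0.14,"claw":100},{"ax":0,"ay":0,"az":32,"x":0.02,"y":-0.18,"z":0.14,"claw":100}])

```text
time_s: 11.4
tool_pos: [0.4787, 0.0739, 0.1875]
tool_rot: [179.9, 0.2, 126.7]
force: [1.0, 0.9, 0.2]
grip_width: 0.0868
```

Run:
```python
from h import *
o=status.get_obs();print(o['time_s'],o['tool_pos'],o['tool_rot'],o['grip_width'],o['qpos'])
s=vision.read_camera("scene");t=vision.read_camera("top")
cv2.imwrite("pics/scene4.png",s[:,:,::-1]);cv2.imwrite("pics/top4.png",t[:,:,::-1])
crop(s,340,240,520,375,4.4,"pics/s6.png")
```

```text
11.4 [0.47868225 0.07385855 0.18751656] [1.79938547e+02 1.53848255e-01 1.26658390e+02] 0.08682997563506975 [ 39.02872955   2.00842167 -51.32137513 107.92566568   1.78266042
  70.70796874  23.79726492]
```

View pics/s6.png

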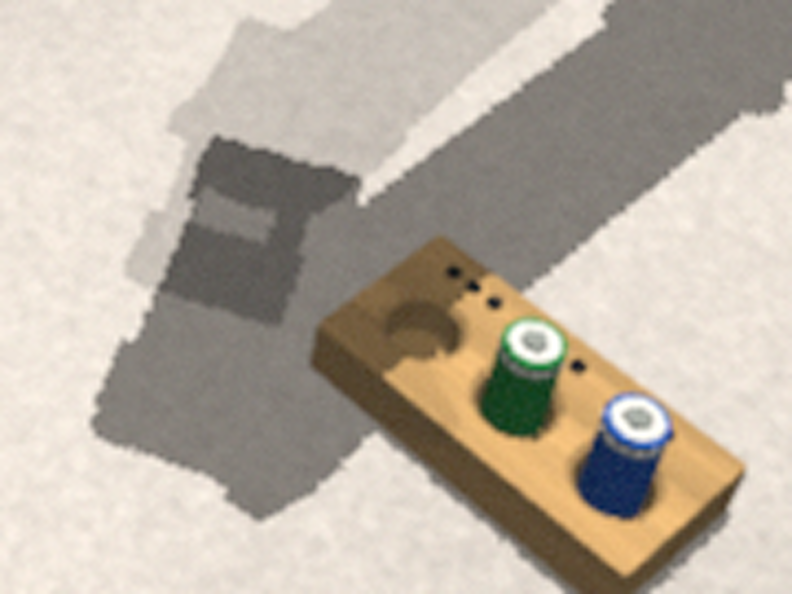

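View pics/top4.png

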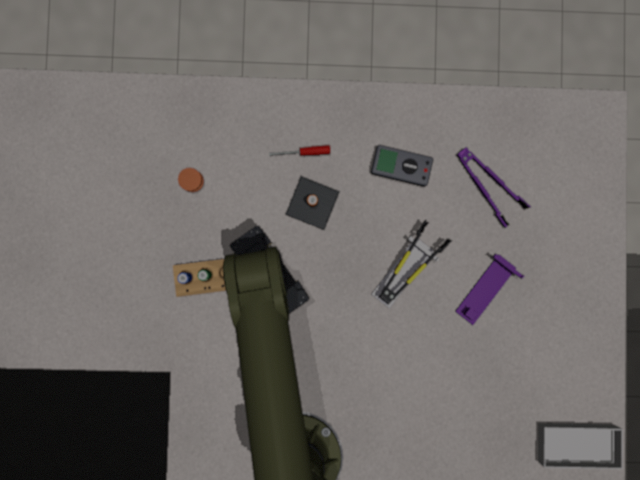

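>>> step_arm(series=[{"ax":0,"ay":0,"az":5,"x":0.002,"y":-0.04,"z":0,"claw":100},{"ax":0,"ay":0,"az":10,"x":0.004,"y":-0.08,"z":0,"claw":100},{"ax":0,"ay":0,"az":13.6,"x":0.006,"y":-0.12,"z":0,"claw":100},{"ax":0,"ay":0,"az":13.6,"x":0.008,"y":-0.16,"z":0,"claw":100},{"ax":0,"ay":0,"az":13.6,"x":0.01,"y":-0.2,"z":0,"claw":100},{"ax":0,"ay":0,"az":13.6,"x":0.011,"y":-0.24,"z":-0.01,"claw":100},{"ax":0,"ay":0,"az":13.6,"x":0.011,"y":-0.28,"z":-0.03,"claw":100},{"ax":0,"ay":0,"az":13.6,"x":0.011,"y":-0.31,"z":-0.045,"claw":100},{"ax":0,"ay":0,"az":13.6,"x":0.011,"y":-0.332,"z":-0.06,"claw":100},{"ax":0,"ay":0,"az":13.6,"x":0.011,"y":-0.332,"z":-0.065,"claw":100},{"ax":0,"ay":0,"az":13.6,"x":0.011,"y":-0.332,"z":-0.065,"claw":100}])

```text
time_s: 12.6
tool_pos: [0.4889, -0.2561, 0.1204]
tool_rot: [180.0, -0.1, 139.8]
force: [0.3, 1.0, 0.2]
grip_width: 0.0868
```

Run:
```python
from h import *
o=status.get_obs();print(o['time_s'],o['tool_pos'],o['tool_rot'],o['grip_width'],o['qpos'])
s=vision.read_camera("scene")
cv2.imwrite("pics/scene5.png",s[:,:,::-1])
crop(s,220,100,380,220,5,"pics/s7.png")
```

```text
12.6 [ 0.48894689 -0.25609081  0.12037323] [ 1.79956428e+02 -1.48979397e-01  1.39841653e+02] 0.08682983378279494 [ 56.01305514  14.40417551 -35.14181254 103.813899     9.01247083
  64.72988681  67.67765937]
```

View pics/s7.png

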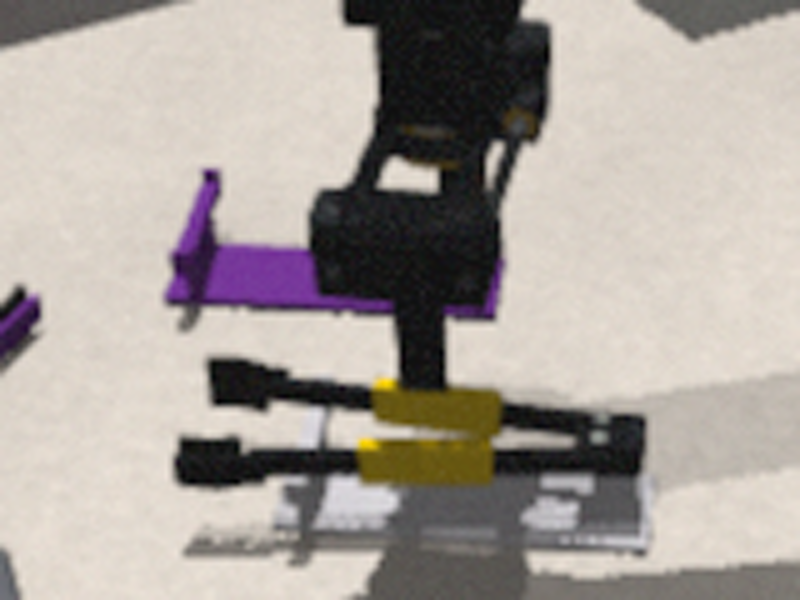

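>>> step_arm(series=[{"ax":0,"ay":0,"az":0,"x":0,"y":0,"z":0,"claw":100},{"ax":0,"ay":0,"az":0,"x":0,"y":0,"z":0,"claw":100}])

```text
time_s: 12.85
tool_pos: [0.4902, -0.256, 0.1224]
tool_rot: [180.0, 0.1, 140.0]
force: [-0.1, 0.6, -0.1]
grip_width: 0.0869
```

>>> step_arm(series=[{"ax":0,"ay":0,"az":4.5,"x":0.001,"y":-0.0106,"z":0,"claw":100},{"ax":0,"ay":0,"az":4.5,"x":0.001,"y":-0.0106,"z":-0.02,"claw":100},{"ax":0,"ay":0,"az":4.5,"x":0.001,"y":-0.0106,"z":-0.04,"claw":100},{"ax":0,"ay":0,"az":4.5,"x":0.001,"y":-0.0106,"z":-0.06,"claw":100},{"ax":0,"ay":0,"az":4.5,"x":0.001,"y":-0.0106,"z":-0.075,"claw":100},{"ax":0,"ay":0,"az":4.5,"x":0.001,"y":-0.0106,"z":-0.088,"claw":100},{"ax":0,"ay":0,"az":4.5,"x":0.001,"y":-0.0106,"z":-0.088,"claw":100},{"ax":0,"ay":0,"az":4.5,"x":0.001,"y":-0.0106,"z":-0.088,"claw":100}])

```text
time_s: 13.65
tool_pos: [0.4908, -0.2676, 0.0338]
tool_rot: [180.0, 0.0, 144.4]
force: [-0.1, 0.6, 0.3]
grip_width: 0.087
```

Run:
```python
from h import *
o=status.get_obs();print(o['time_s'],o['tool_pos'],o['tool_rot'],o['grip_width'],o['qpos'])
s=vision.read_camera("scene")
crop(s,220,100,380,220,5,"pics/s8.png")
```

```text
13.65 [ 0.49078336 -0.26762051  0.03378478] [1.79993344e+02 2.59263109e-02 1.44407019e+02] 0.08703865511980183 [ 54.86331274  21.30517181 -33.67150698 107.0820006   14.10764023
  55.73034318  69.39432209]
```

View pics/s8.png

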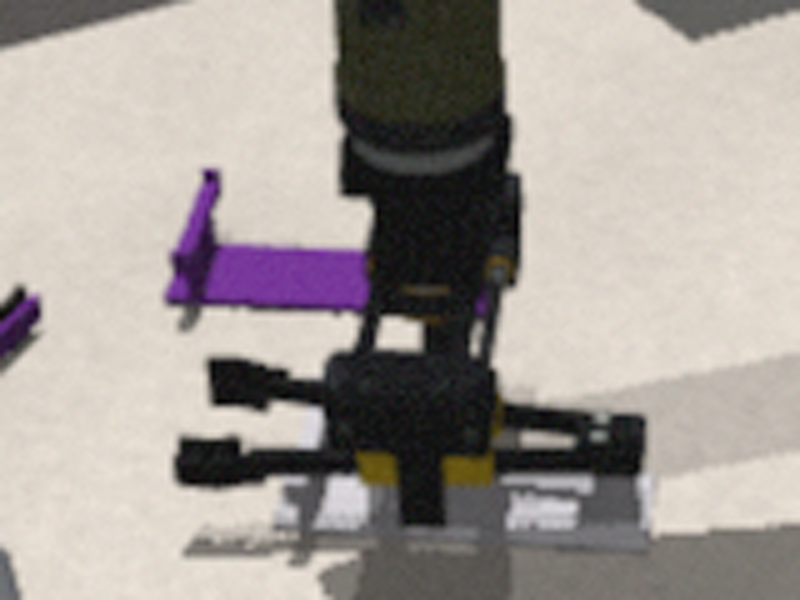

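>>> step_arm(series=[{"ax":0,"ay":0,"az":0,"x":0,"y":0,"z":0,"claw":57},{"ax":0,"ay":0,"az":0,"x":0,"y":0,"z":0,"claw":57},{"ax":0,"ay":0,"az":0,"x":0,"y":0,"z":0,"claw":57},{"ax":0,"ay":0,"az":0,"x":0,"y":0,"z":0,"claw":57},{"ax":0,"ay":0,"az":0,"x":0,"y":0,"z":0,"claw":57},{"ax":0,"ay":0,"az":0,"x":0,"y":0,"z":0,"claw":57},{"ax":0,"ay":0,"az":0,"x":0,"y":0,"z":0,"claw":57},{"ax":0,"ay":0,"az":0,"x":0,"y":0,"z":0,"claw":57}], squeeze=40)

```text
time_s: 14.5
tool_pos: [0.4907, -0.2677, 0.0336]
tool_rot: [180.0, 0.0, 144.4]
force: [0.2, -0.7, 0.6]
grip_width: 0.0501
```

Gripped at 50 mm. Lift slowly.

>>> step_arm(series=[{"ax":0,"ay":0,"az":0,"x":0,"y":0,"z":0.01,"claw":57},{"ax":0,"ay":0,"az":0,"x":0,"y":0,"z":0.02,"claw":57},{"ax":0,"ay":0,"az":0,"x":0,"y":0,"z":0.03,"claw":57},{"ax":0,"ay":0,"az":0,"x":0,"y":0,"z":0.05,"claw":57},{"ax":0,"ay":0,"az":0,"x":0,"y":0,"z":0.07,"claw":57},{"ax":0,"ay":0,"az":0,"x":0,"y":0,"z":0.09,"claw":57},{"ax":0,"ay":0,"az":0,"x":0,"y":0,"z":0.11,"claw":57},{"ax":0,"ay":0,"az":0,"x":0,"y":0,"z":0.11,"claw":57},{"ax":0,"ay":0,"az":0,"x":0,"y":0,"z":0.11,"claw":57}])

```text
time_s: 15.4
tool_pos: [0.4905, -0.2679, 0.1439]
tool_rot: [-180.0, 0.1, 144.4]
force: [-0.6, -0.8, -1.3]
grip_width: 0.0495
```

Run:
```python
from h import *
o=status.get_obs();print(o['time_s'],o['tool_pos'],o['tool_rot'],o['grip_width'],o['qpos'])
s=vision.read_camera("scene");t=vision.read_camera("top")
crop(s,200,80,380,220,4.4,"pics/s9.png")
crop(t,340,180,480,320,4,"pics/t9.png")
```

```text
15.4 [ 0.49053134 -0.26786595  0.14394974] [-1.79980154e+02  7.42006761e-02  1.44382168e+02] 0.049505253159071894 [ 57.35648024  13.79196797 -35.65936344 101.61803842   8.70550936
  67.27159382  73.49329428]
```

View pics/s9.png

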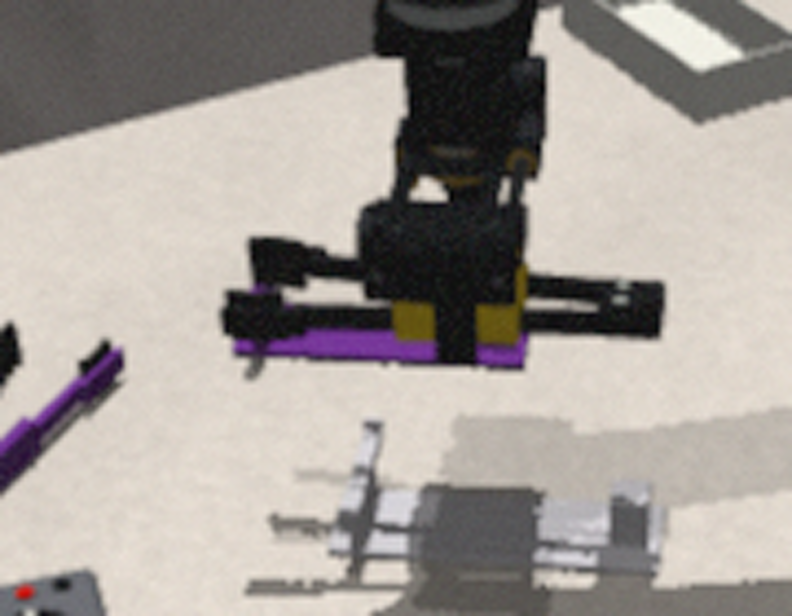

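View pics/t9.png

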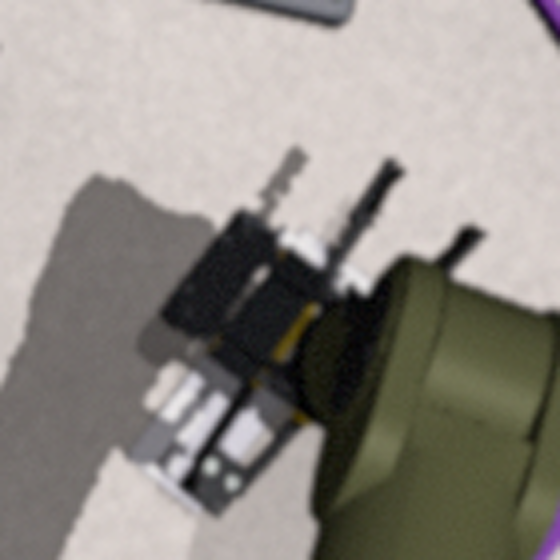

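>>> step_arm(series=[{"ax":0,"ay":0,"az":0,"x":0.005,"y":0.02,"z":0,"claw":57},{"ax":0,"ay":0,"az":0,"x":0.012,"y":0.05,"z":0,"claw":57},{"ax":0,"ay":0,"az":0,"x":0.02,"y":0.08,"z":0,"claw":57},{"ax":0,"ay":0,"az":0,"x":0.027,"y":0.11,"z":0,"claw":57},{"ax":0,"ay":0,"az":0,"x":0.035,"y":0.14,"z":0,"claw":57},{"ax":0,"ay":0,"az":0,"x":0.042,"y":0.17,"z":0,"claw":57},{"ax":0,"ay":0,"az":0,"x":0.05,"y":0.2,"z":0,"claw":57},{"ax":0,"ay":0,"az":0,"x":0.057,"y":0.23,"z":0,"claw":57},{"ax":0,"ay":0,"az":0,"x":0.065,"y":0.26,"z":0,"claw":57},{"ax":0,"ay":0,"az":0,"x":0.072,"y":0.29,"z":0,"claw":57},{"ax":0,"ay":0,"az":0,"x":0.0775,"y":0.309,"z":0,"claw":57},{"ax":0,"ay":0,"az":0,"x":0.0775,"y":0.309,"z":0,"claw":57}])

```text
time_s: 16.7
tool_pos: [0.5673, 0.0456, 0.1425]
tool_rot: [179.9, -0.2, 144.7]
force: [0.6, 0.4, -0.7]
grip_width: 0.0499
```

>>> step_arm(series=[{"ax":0,"ay":0,"az":0,"x":0,"y":0,"z":0,"claw":57},{"ax":0,"ay":0,"az":0,"x":0,"y":0,"z":0,"claw":57},{"ax":0,"ay":0,"az":0,"x":0,"y":0,"z":0,"claw":57}])

```text
time_s: 17.0
tool_pos: [0.5677, 0.0395, 0.143]
tool_rot: [-179.9, -0.0, 144.2]
force: [0.6, -0.2, -1.0]
grip_width: 0.0497
```

Run:
```python
from h import *
o=status.get_obs();print(o['time_s'],o['tool_pos'],o['tool_rot'],o['grip_width'],o['qpos'])
s=vision.read_camera("scene");t=vision.read_camera("top")
crop(s,230,170,410,310,4.4,"pics/s10.png")
crop(t,250,160,390,300,4,"pics/t10.png")
```

```text
17.0 [0.56765227 0.03950095 0.14302745] [-1.79937302e+02 -6.25185752e-03  1.44247101e+02] 0.04974117315008201 [ 32.29030455  17.3355236  -45.46911722  99.93124117  13.25526025
  68.30941063  37.41308374]
```

View pics/s10.png

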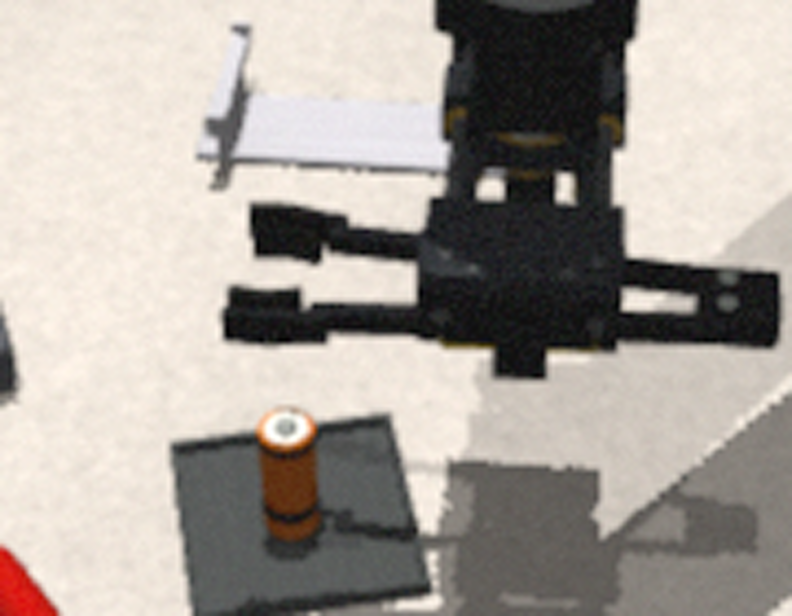

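View pics/t10.png

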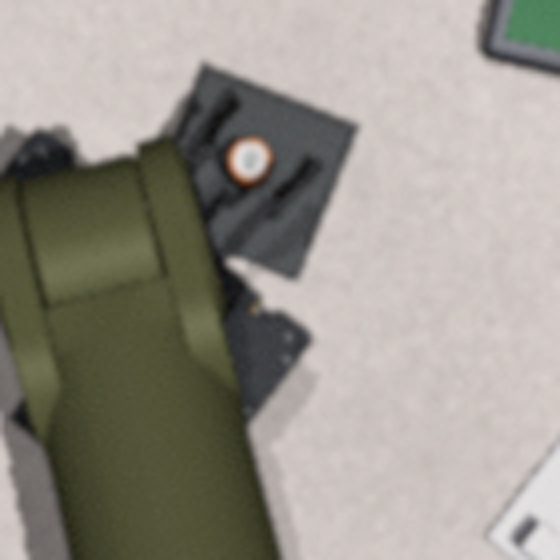

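Run:
```python
from m import *
t=lambda x,y: cv(x,y,4,250,160); s=lambda x,y: cv(x,y,4.4,230,170)
a=onz("top",*t(237,95),.168);b=onz("top",*t(318,160),.168);m=(a+b)/2
print(a,b,np.linalg.norm(a-b)); u=b-a; th=np.degrees(np.arctan2(u[1],u[0]))+90;print("dir",th)
for w in(-35.6,th): print("tip top",m[:2]-.0155*np.array([np.cos(np.radians(w)),np.sin(np.radians(w))]))
print("cell top",onz("top",*t(249.5,160),.0665))
print("tip scene",onz("scene",*s(275,274),.154),"cell scene",onz("scene",*s(287,428),.0665))
print("pred", .5677+.086,.0395-.060)
```

```text
[ 0.67978576 -0.01170745  0.168     ] [ 0.64364597 -0.05946255  0.168     ] 0.05988851365189032
dir -37.117469420897834
tip top [ 0.64911281 -0.02656209]
tip top [ 0.64935617 -0.0262315 ]
cell top [ 0.65228511 -0.01951227  0.0665    ]
tip scene [ 0.65277123 -0.02325943  0.154     ] cell scene [ 0.65531382 -0.01680704  0.0665    ]
pred 0.6537 -0.020499999999999997
```

>>> step_arm(series=[{"ax":0,"ay":0,"az":0,"x":0.002,"y":0.005,"z":-0.01,"claw":57},{"ax":0,"ay":0,"az":0,"x":0.002,"y":0.005,"z":-0.025,"claw":57},{"ax":0,"ay":0,"az":0,"x":0.002,"y":0.005,"z":-0.04,"claw":57},{"ax":0,"ay":0,"az":0,"x":0.002,"y":0.005,"z":-0.055,"claw":57},{"ax":0,"ay":0,"az":0,"x":0.002,"y":0.005,"z":-0.06,"claw":57},{"ax":0,"ay":0,"az":0,"x":0.002,"y":0.005,"z":-0.06,"claw":57},{"ax":0,"ay":0,"az":0,"x":0.002,"y":0.005,"z":-0.06,"claw":57},{"ax":0,"ay":0,"az":0,"x":0.002,"y":0.005,"z":-0.06,"claw":57}])

```text
time_s: 17.9
tool_pos: [0.5705, 0.0464, 0.0841]
tool_rot: [180.0, 0.1, 144.4]
force: [0.3, 0.4, -0.6]
grip_width: 0.05
```

Run:
```python
from h import *
o=status.get_obs();print(o['time_s'],o['tool_pos'],o['tool_rot'],o['grip_width'])
s=vision.read_camera("scene");t=vision.read_camera("top")
crop(s,255,230,345,320,6.5,"pics/s11.png")
crop(t,280,160,350,240,7,"pics/t11.png")
```

```text
17.9 [0.57052471 0.04644724 0.08414707] [1.79955680e+02 6.82202551e-02 1.44390891e+02] 0.04999121235617625
```

View pics/s11.png

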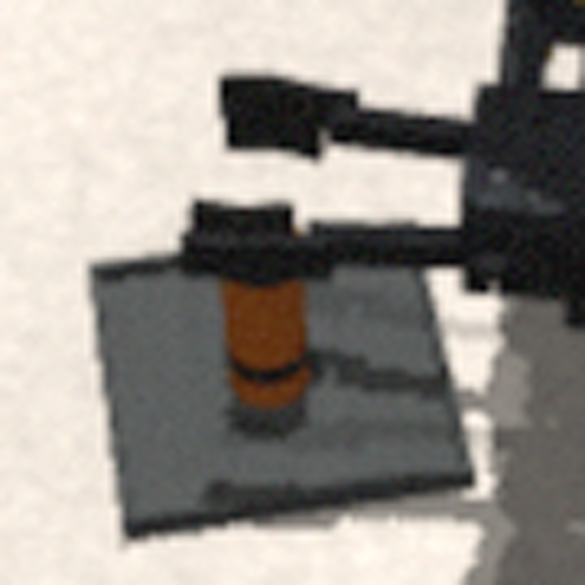

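View pics/t11.png

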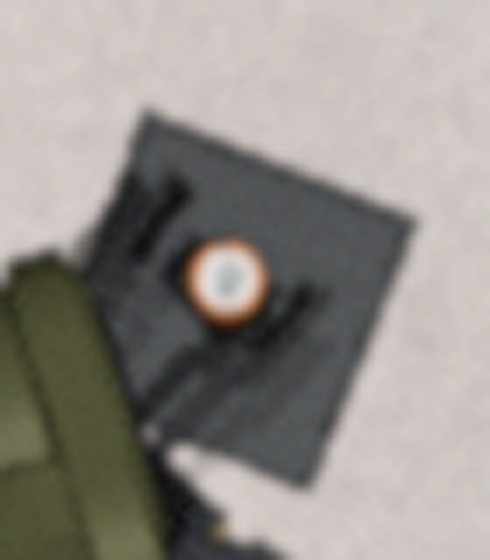

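Run:
```python
from m import *
t=lambda x,y: cv(x,y,7,280,160)
a=onz("top",*t(180,183),.107);b=onz("top",*t(315,290),.107);m=(a+b)/2
print(a,b,np.linalg.norm(a-b)); u=b-a; th=np.degrees(np.arctan2(u[1],u[0]))+90;print("dir",th)
tip=m[:2]-.0155*np.array([np.cos(np.radians(-35.6)),np.sin(np.radians(-35.6))]);c=onz("top",*t(228,283),.0665)[:2]
print("tip",tip,"cell",c); d=c-tip; x=np.array([.813,-.582]);print("along",d@x,"lat",d@[.582,.813])
```

```text
[ 0.68153263 -0.00252553  0.107     ] [ 0.64595851 -0.05013194  0.107     ] 0.05942969381458782
dir -36.76910652467629
tip [ 0.65114251 -0.01730583] cell [ 0.65136155 -0.0198944 ]
along 0.0016846255611173968 lat -0.0019770252293739815
```

>>> step_arm(series=[{"ax":0,"ay":0,"az":0,"x":0,"y":-0.002,"z":-0.005,"claw":57},{"ax":0,"ay":0,"az":0,"x":0,"y":-0.002,"z":-0.013,"claw":57},{"ax":0,"ay":0,"az":0,"x":0,"y":-0.002,"z":-0.021,"claw":57},{"ax":0,"ay":0,"az":0,"x":0,"y":-0.002,"z":-0.029,"claw":57},{"ax":0,"ay":0,"az":0,"x":0,"y":-0.002,"z":-0.037,"claw":57},{"ax":0,"ay":0,"az":0,"x":0,"y":-0.002,"z":-0.044,"claw":57},{"ax":0,"ay":0,"az":0,"x":0,"y":-0.002,"z":-0.046,"claw":57},{"ax":0,"ay":0,"az":0,"x":0,"y":-0.002,"z":-0.046,"claw":57},{"ax":0,"ay":0,"az":0,"x":0,"y":-0.002,"z":-0.046,"claw":57}])

```text
time_s: 18.9
tool_pos: [0.5702, 0.0444, 0.0377]
tool_rot: [180.0, 0.0, 144.4]
force: [-0.8, 0.4, -1.0]
grip_width: 0.0503
```

Run:
```python
from h import *
o=status.get_obs();print(o['time_s'],o['tool_pos'],o['tool_rot'],o['grip_width'])
s=vision.read_camera("scene");t=vision.read_camera("top")
crop(s,255,230,345,320,6.5,"pics/s12.png")
crop(t,280,160,350,240,7,"pics/t12.png")
```

```text
18.9 [0.570155   0.04439237 0.03765583] [1.79984294e+02 2.27018530e-02 1.44391944e+02] 0.05027160999218178
```

View pics/s12.png

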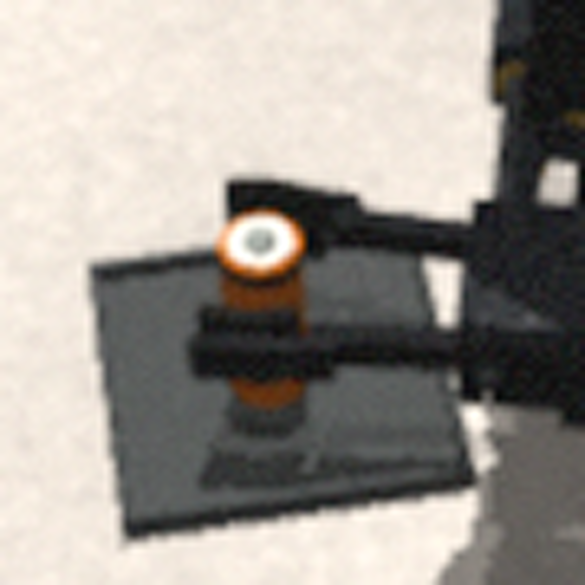

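View pics/t12.png

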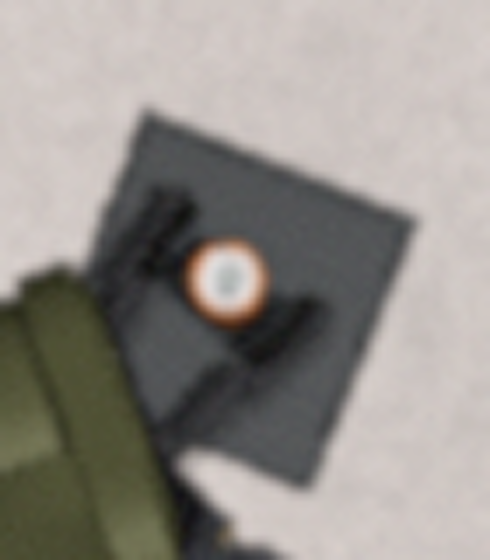

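>>> step_arm(series=[{"ax":0,"ay":0,"az":0,"x":-0.0015,"y":0.001,"z":0,"claw":54},{"ax":0,"ay":0,"az":0,"x":-0.0015,"y":0.001,"z":0,"claw":51},{"ax":0,"ay":0,"az":0,"x":-0.0015,"y":0.001,"z":0,"claw":48},{"ax":0,"ay":0,"az":0,"x":-0.0015,"y":0.001,"z":0,"claw":46},{"ax":0,"ay":0,"az":0,"x":-0.0015,"y":0.001,"z":0,"claw":44},{"ax":0,"ay":0,"az":0,"x":-0.0015,"y":0.001,"z":0,"claw":42},{"ax":0,"ay":0,"az":0,"x":-0.0015,"y":0.001,"z":0,"claw":40},{"ax":0,"ay":0,"az":0,"x":-0.0015,"y":0.001,"z":0,"claw":35},{"ax":0,"ay":0,"az":0,"x":-0.0015,"y":0.001,"z":0,"claw":30},{"ax":0,"ay":0,"az":0,"x":-0.0015,"y":0.001,"z":0,"claw":25},{"ax":0,"ay":0,"az":0,"x":-0.0015,"y":0.001,"z":0,"claw":25},{"ax":0,"ay":0,"az":0,"x":-0.0015,"y":0.001,"z":0,"claw":25}], squeeze=45)

```text
time_s: 20.2
tool_pos: [0.5684, 0.0452, 0.0374]
tool_rot: [-180.0, 0.0, 144.4]
force: [-1.4, -0.8, -1.7]
grip_width: 0.0375
```

Run:
```python
from h import *
o=status.get_obs();print(o['time_s'],o['tool_pos'],o['tool_rot'],o['grip_width'],o['force'])
s=vision.read_camera("scene")
crop(s,255,230,345,320,6.5,"pics/s13.png")
```

```text
20.2 [0.56835651 0.04518224 0.03740469] [-1.79986619e+02  3.39016824e-03  1.44378996e+02] 0.03746868734412265 [-1.38106533 -0.8472666  -1.74117151]
```

View pics/s13.png

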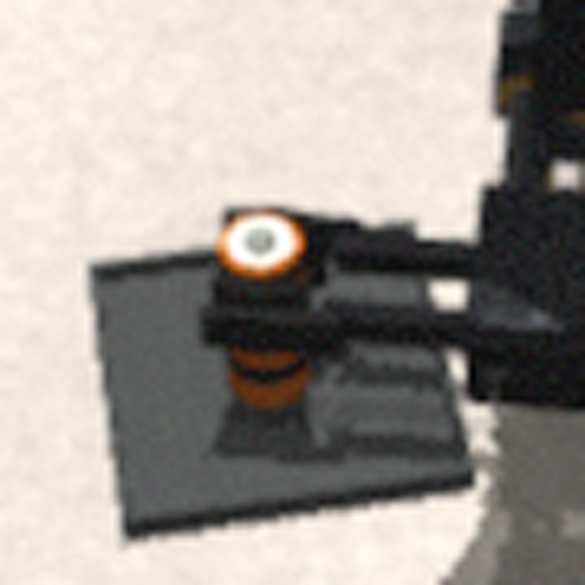

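Closed on the cell (37.5 mm over the plates), cell upright. Lift gently.

>>> step_arm(series=[{"ax":0,"ay":0,"az":0,"x":0,"y":0,"z":0.004,"claw":25},{"ax":0,"ay":0,"az":0,"x":0,"y":0,"z":0.012,"claw":25},{"ax":0,"ay":0,"az":0,"x":0,"y":0,"z":0.024,"claw":25},{"ax":0,"ay":0,"az":0,"x":0,"y":0,"z":0.038,"claw":25},{"ax":0,"ay":0,"az":0,"x":0,"y":0,"z":0.053,"claw":25},{"ax":0,"ay":0,"az":0,"x":0,"y":0,"z":0.068,"claw":25},{"ax":0,"ay":0,"az":0,"x":0,"y":0,"z":0.082,"claw":25},{"ax":0,"ay":0,"az":0,"x":0,"y":0,"z":0.093,"claw":25},{"ax":0,"ay":0,"az":0,"x":0,"y":0,"z":0.1,"claw":25},{"ax":0,"ay":0,"az":0,"x":0,"y":0,"z":0.1,"claw":25},{"ax":0,"ay":0,"az":0,"x":0,"y":0,"z":0.1,"claw":25},{"ax":0,"ay":0,"az":0,"x":0,"y":0,"z":0.1,"claw":25}])

```text
time_s: 21.45
tool_pos: [0.5678, 0.0452, 0.1366]
tool_rot: [-180.0, -0.1, 144.4]
force: [-0.4, -0.3, -0.9]
grip_width: 0.0377
```

>>> step_arm(series=[{"ax":0,"ay":0,"az":0,"x":0,"y":0,"z":0,"claw":25},{"ax":0,"ay":0,"az":0,"x":0,"y":0,"z":0,"claw":25},{"ax":0,"ay":0,"az":0,"x":0,"y":0,"z":0,"claw":25},{"ax":0,"ay":0,"az":0,"x":0,"y":0,"z":0,"claw":25},{"ax":0,"ay":0,"az":0,"x":0,"y":0,"z":0,"claw":25},{"ax":0,"ay":0,"az":0,"x":0,"y":0,"z":0,"claw":25}])

```text
time_s: 22.05
tool_pos: [0.5684, 0.0453, 0.1374]
tool_rot: [-180.0, 0.0, 144.4]
force: [0.5, 0.2, -1.5]
grip_width: 0.0377
```

Run:
```python
from h import *
o=status.get_obs();print(o['time_s'],o['tool_pos'],o['tool_rot'],o['grip_width'],o['force'])
s=vision.read_camera("scene")
cv2.imwrite("pics/s14.png",s[:,:,::-1])
s=vision.read_camera("scene")
crop(s,225,180,405,320,4.4,"pics/s15.png")
```

```text
22.05 [0.56839891 0.04529688 0.1374377 ] [-1.79998989e+02  4.07892302e-03  1.44386800e+02] 0.0377219968278172 [ 0.52964143  0.17652257 -1.46527676]
```

View pics/s14.png

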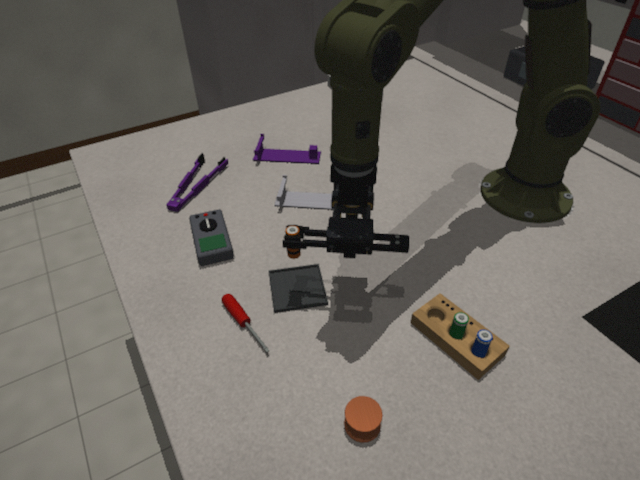

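View pics/s15.png

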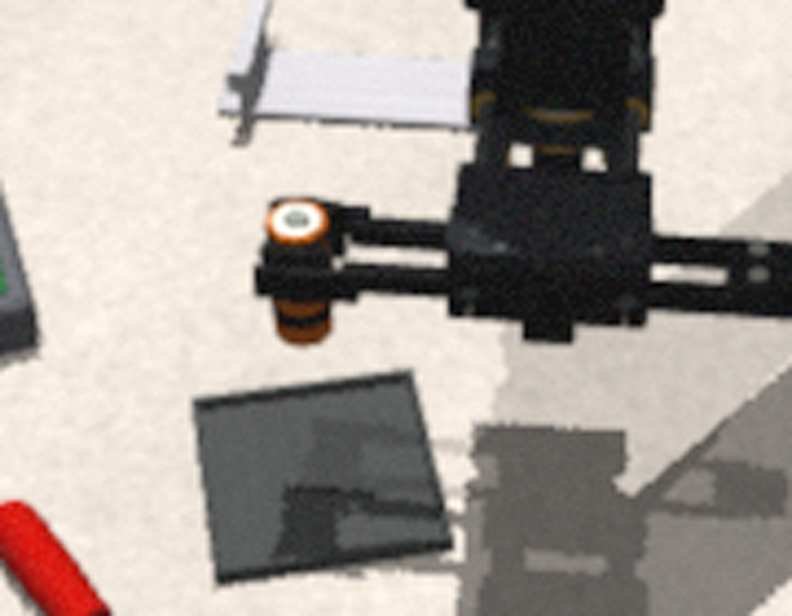

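The orange cell is held about 10 cm up in the tongs (around pixel 293,240), clear of the tray. The blue and green cells stand in pockets 1 and 2, and the bystanders haven't moved.

Run:
```python
from cell import workorder
print(workorder.sign_off())
```

```text
the job is handed in; nothing more can be done
None
```

I finished the job and handed it in at about 22 s of the 64 s allowed; sign-off gives no verdict.

- **Cells:** The blue cell went into pocket 1 and was released. The green cell then went into pocket 2 and was released. The last picture shows both upright, with one pocket empty.
- **Tongs:** I gripped the yellow plates at 50 mm and lifted the tongs off their stand while the orange cell was still in the tray. I lowered the open jaws around the orange cell and closed them with a 45 N grip, which brought the plates to about 37.5 mm. I then raised it 10 cm straight up. It hangs upright in the jaws, clear of the tray and about 10 cm from the gripper. The grip width stayed at 37.7 mm and the arm held still.
- **Bystanders:** By eye, the multimeter, screwdriver and spool are where they started; I did not measure them.
- **Disagreement between cameras:** The two cameras placed the same points 2–5 mm apart in the bench plane. I used their average for the absolute positions and the cell-to-pocket shift on which both agreed. Before closing the tongs I checked the jaw position against the cell again.
- **Not measured directly:** I judged seating depth and tilt from the tool height, the low forces and the pictures.

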